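# Thread the locating mandrel through the marking fixture

## Robot

A 6-joint arm with a two-finger parallel gripper is mounted at the origin on the work surface. World frame = base frame: x ahead of the robot, y to its left, z up, the work surface at z = 0. Lengths are in m, angles in degrees, forces in N, time in s.
With the tool pointing down it reaches from about 0.35 to 0.875 m from the base axis. Payload 4.2 kg.
Tool frame: the origin (TCP) lies between the finger pads; the fingertips stand 25 mm ahead of it and the grasp point (between the pads) lies 6 mm ahead of it (r.tips_ahead is the distance from the TCP to the fingertips, in m); z points along the fingers, y is the direction in which the jaws open and shut (so a half turn about z gives the same grasp; the last joint's range is limited). The gripper opens to 87 mm and grips with 3 to 60 N. Pads are 19 mm wide; open, the fingers measure 117 mm over their backs; the gripper's body (75 mm by 190 mm) begins 51 mm behind the grasp point.
Start: joints at [87.009, 22.042, 0.453, 0, -68.411, -14.817], TCP at [0.191, 0.595, 0.248] pointing down, gripper open.
Joint ranges: [-179.83, 179.83], [-69.29, 118.12], [-61.27, 80.66], [-181.25, 117.63], [-171.15, -9.14], [-177.46, 177.46]. Speed limits (degrees/s): [159.86, 159.86, 180, 180, 180, 180].

## Interface

Orientations are given as a 3x3 rotation matrix whose columns are the frame's x, y, z axes.
In Python, from station import r, vision, finish_job gives the robot as it stands.
- The arm moves only by the shell command python3 -m jog 'ROWS'. ROWS is a JSON object of lists of equal length, an entry for each row: "rot": the turn, a rotation vector about the world's x, y, z in degrees, a list of three; "delta_pos": the shift along the world's x, y, z in mm, a list of three; "grip": the opening in per cent of the stroke, from 0 (shut) to 100 (fully open). A call has 1 to 10 rows; each row shifts and turns the commanded pose from where the row before left it; what a row does not reach is not made up. A row lasts 1/12 s, in which the tool goes at most 41.7 mm and 7.16 degrees, less where a joint would pass 70% of its speed; a pose out of reach is approached as far as the arm can. A call with a gripper value outside its range is refused whole. The fingers move at their own pace and stop on an object; the grip force is fixed at half the most. Time passes only in rows, so rows that do not move let the fingers close. It gives the time, the measured TCP pose, the force and the opening at its end, in the units of the state.
- r.sense(): the state, without advancing time (a new reading comes with each control period).
- vision.capture(name): name is "scene" or "top"; returns a dict with "frame" (384x512x3 uint8, red, green, blue), "K" (3x3 intrinsics, pixels), "xyz" and "orientation" of the camera in the world. Camera axes: x right, y up, looking along -z (the intrinsics and any distortion apply to the point x, -y, -z); pixel columns grow to the right and rows downward; lengths in m; the calibration is good to about 2 mm. A picture is of the moment at which its call begins. There is no depth.
- finish_job(): hands the job in, once; it reports no verdict.
The state is a dict: "time_s": time; "joints": joint angles; "joint_velocities": joint speeds; "effort": joint torques, N m; "tcp_pos": TCP position; "ee_rot": TCP orientation; "wrist_force": force on the tool from outside, world axes, zero at the start; "moment": the same for the moment, N m; "gripper_width": opening from 0.0 (shut) to 1.0 (fully open).
Only numpy, scipy, OpenCV 4.12 (cv2) and the standard library are available. Lean on these libraries where they do the work, as an engineer would, in place of code of your own. Each camera call takes 0.05 s, during which the arm holds its last target. There are 200 camera calls.

## Task

Take the mandrel from its orange rack and thread it, pointed end first, from the open end of the marking fixture through the near ear, the ring carrier and the far ear, until its tip bottoms on the stop screw; press it there with a steady push of about 10 N for half a second, then let go and leave it lying in place. Work gently: never load the fixture with the mandrel beyond 20 N, and keep the gripper itself off it. Leave the other things on the bench alone.

Things in the scene. Friction and masses are not known exactly. Their poses are not given: they have to be found in the camera images.
- mandrel: Loose round steel mandrel, 0.19 to 0.30 kg, balancing at x = +54 mm. Origin on its axis, mid grip; +x along the axis to the tip. Brass grip: diameter 26, x = -30 to +30 mm. Shaft: diameter 14, x = +30 to +153, then a conical nose narrowing to diameter 7 at the tip, x = +165. Tail stub: diameter 14, x = -58 to -30. Starts level in the rack, axis 45 mm above the bench. Roll is of no matter.
- mandrel_tip (a point): Centre of the small flat end of the mandrel's nose (x = +165 mm on its axis).
- rack: Fixed orange rack: base 175 x 60 x 10 mm, two saddles 12 mm thick, 44 wide, 52 high with 16 mm slots open at the top. Origin on the bench under the mandrel's grip, +x as the mandrel's; saddles at x = -46 (under the tail stub) and x = +90 mm (under the shaft). The grip hangs free between them.
- fixture: Fixed black steel fixture. Origin at the underside of its base plate's middle (170 x 100 x 14 mm), z up, +x is the direction of insertion. All bores lie on the line y = 0, z = 90 mm; bore diameter 16 (1 mm clearance all round). Near ear: x = -60 to -46; far ear: x = +8 to +22 mm; both 60 wide, 115 high. The carrier stands between them, the stop bracket beyond.
- carrier: Aluminium plate with a 16 mm bore (z = 90) inside the machined ring (diameter 74 mm, top 127 mm over the bench), between the ears, fixture x = -26 to -12 (ring -32 to -6). Origin at bench height, mid thickness (fixture x = -19). It floats along y, up to 3 mm off line either way; friction about 2 N holds it where it is; the conical nose draws it into line.
- near_bore (a point): Centre of the mouth of the near ear's bore, on its outer face (fixture x = -60, y = 0, z = 90 mm): where the mandrel enters.
- far_bore (a point): Centre of the far ear's bore on the side where the mandrel comes out (fixture x = +22, y = 0, z = 90 mm).
- stop_bracket: Fixed post on the fixture, 14 x 50 mm, 110 high, with a steel screw on the bore line whose round brass end (diameter 16) faces the far ear. Origin at bench height, middle of the post (fixture x = +69 mm). The screw was set by hand: its end lies somewhere from fixture x = +29 to +53 mm, different each time and not measured. It does not give way under 50 N.
- ring_a: Loose aluminium ring, diameter 68, 30 high; a bystander, leave alone. Origin at its underside.
- ring_c: Loose steel ring, diameter 60, 30 high; a bystander, leave alone. Origin at its underside.
- dust_brush: Loose wooden bench brush 150 x 34 x 30 mm; a bystander, leave alone. Origin at its underside.
- driver: Loose screwdriver; a bystander, leave alone. Origin at its underside.
- spanner: Loose spanner; a bystander, leave alone. Origin at its underside.
- oil_can: Loose green can, diameter 56, 130 high; a bystander, leave alone. Origin at its underside.
- pin_cup: Loose red cup, diameter 70, 60 high; a bystander, leave alone. Origin at its underside.
Things that resemble listed ones, but are neither listed nor needed, are in the scene too. What is shaped like the mandrel but blue or pink is not meant.

How it is judged (in metres and radians):
On the way, in this order (a step that is already met when the one before it is completed fails the run):
1. the mandrel is lifted out of the rack (height (world z) of each of mandrel, mandrel_tip above 0.062 m), for 0.1 s.
2. the tip has passed the near ear through its bore (x of mandrel_tip in the frame of fixture between -0.044 and -0.006 m and y of mandrel_tip in the frame of fixture between -0.004 and 0.004 m and z of mandrel_tip in the frame of fixture between 0.086 and 0.094 m and angle between the x axis of mandrel and the x axis of fixture, either way round below 0.08 rad), for 0.05 s.
3. the tip has come out of the far ear (x of mandrel_tip in the frame of fixture above 0.024 m and y of mandrel_tip in the frame of fixture between -0.004 and 0.004 m and z of mandrel_tip in the frame of fixture between 0.086 and 0.094 m and angle between the x axis of mandrel and the x axis of fixture, either way round below 0.08 rad), for 0.05 s.
4. the tip is pressed on the stop screw with more than 5 N for 0.3 s (x of mandrel_tip in the frame of fixture above 0.0265 m and y of mandrel_tip in the frame of fixture between -0.004 and 0.004 m and z of mandrel_tip in the frame of fixture between 0.086 and 0.094 m and angle between the x axis of mandrel and the x axis of fixture, either way round below 0.08 rad and contact force between mandrel and stop_bracket above 5 N), for 0.3 s.
At the end, for the whole second after the job is handed in: The mandrel lies at rest, let go, through the near ear, the carrier and the far ear, its tip between the far ear and the stop screw where it bottomed (26.5 to 55.5 mm along the fixture's x), within 4 mm of the bore line and 0.08 rad of its direction (x of mandrel_tip in the frame of fixture between 0.0265 and 0.0555 m and y of mandrel_tip in the frame of fixture between -0.004 and 0.004 m and z of mandrel_tip in the frame of fixture between 0.086 and 0.094 m and angle between the x axis of mandrel and the x axis of fixture, either way round below 0.08 rad and linear speed of mandrel below 0.02 m/s and angular speed of mandrel below 0.3 rad/s); the robot touches nothing.
It fails at once if the mandrel, while the gripper holds or pushes it, loads the fixture with more than 20 N (contact force between mandrel and fixture above 20 N and contact force between the fingers and mandrel above 3 N).
It fails at once if the robot itself pushes on the fixture with more than 5 N (contact force between any of the fingers, the arm and fixture above 5 N).
It fails at once if another thing on the bench is moved by more than 20 mm (distance of any of ring_a, ring_c, dust_brush, driver, spanner, oil_can, pin_cup from where it was at the start of the episode above 0.02 m).
It also fails if it takes over 72 s, if anything falls off the work surface, if the arm or the gripper's body presses on something with over 40 N, if the wrist force passes 120 N, or if a joint passes its speed limit or range.

## Working session

There is one attempt and no reset: what is moved stays moved. The work goes in short steps, Python scripts to look and compute and a shell command to move; the robot and the scene stay as the last step left them, time stands still between calls to the robot, and variables do not carry over. Pictures are saved under pics/ and viewed, about 8 in all and at most 12, crops included, and the job is handed in when it is done.

```bash
ls; mkdir -p pics; python3 - <<'E'
from station import r,vision
import cv2
for n in("scene","top"):
    c=vision.capture(n); print(n,c["K"],c["xyz"],c["orientation"],[k for k in c])
    cv2.imwrite(f"pics/{n}0.png",cv2.cvtColor(c["frame"],cv2.COLOR_RGB2BGR))
print(r.sense())
E
```

```text
pics
scene [[463.08347384   0.         253.2588299 ]
 [  0.         463.08347384 182.37787877]
 [  0.           0.           1.        ]] [ 1.16200501 -1.32841722  1.13941587] [[ 0.87699104 -0.30228872  0.37350803]
 [ 0.48030713  0.52908659 -0.6995516 ]
 [ 0.01384847  0.79289906  0.60919562]] ['frame', 'K', 'xyz', 'orientation']
top [[459.07720978   0.         255.81589994]
 [  0.         459.07720978 189.09250825]
 [  0.           0.           1.        ]] [ 0.38342797 -0.12287775  1.617991  ] [[-0.01870527  0.997791   -0.06374344]
 [-0.99980533 -0.0190672  -0.00507424]
 [-0.00627844  0.06363612  0.99795342]] ['frame', 'K', 'xyz', 'orientation']
{'time_s': 0.1, 'joints': array([ 8.70076701e+01,  2.20863069e+01,  3.87415582e-01, -2.58209216e-02,
       -6.84116866e+01, -1.48190612e+01]), 'joint_velocities': array([-0.2019064 , -0.14194136,  0.18175717,  0.0295688 ,  0.16197875,
       -0.0407091 ]), 'effort': array([ 7.88884863e-04, -3.91690457e+01,  1.87936753e+01,  4.23188657e+00,
        1.34632635e-02, -7.33904790e-05]), 'tcp_pos': array([0.19098119, 0.59458635, 0.24656684]), 'ee_rot': array([[ 9.52017765e-01, -3.06042328e-01, -5.19221471e-04],
       [-3.06042755e-01, -9.52015862e-01, -1.90540661e-03],
       [ 8.88279989e-05,  1.97288491e-03, -9.99998050e-01]]), 'wrist_force': array([ 0.26371639, -0.11189355,  0.30921216]), 'moment': array([-0.01507227,  0.02216757,  0.01069344]), 'gripper_width': 1.0011421531835392}
```

View pics/scene0.png

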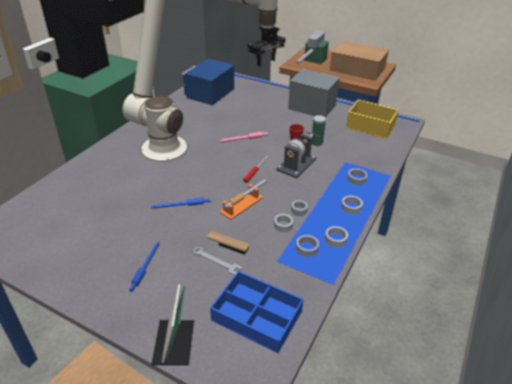

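View pics/top0.png

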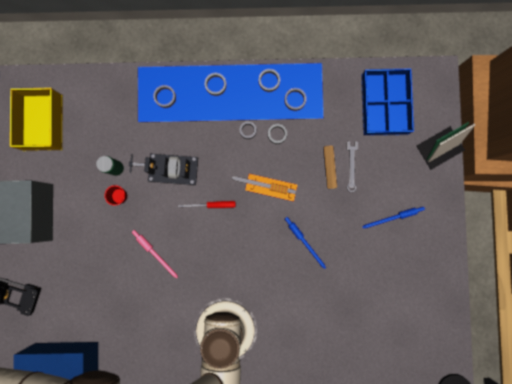

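```bash
cat > h.py <<'E'
import numpy as np,cv2
from station import r,vision
def cap(n,k=1):
    f=[vision.capture(n) for _ in range(k)]
    c=f[0]; c["frame"]=np.mean([x["frame"] for x in f],0).astype(np.uint8); return c
def ray(c,uv):
    d=np.linalg.inv(c["K"])@np.array([uv[0],uv[1],1.]); d=c["orientation"]@(d*[1,-1,-1])
    return np.array(c["xyz"]),d
def onz(c,uv,z):
    o,d=ray(c,uv); return o+d*(z-o[2])/d[2]
def proj(c,p):
    q=c["orientation"].T@(np.array(p)-c["xyz"]); q=c["K"]@(q*[1,-1,-1]); return q[:2]/q[2]
def crop(c,x0,y0,x1,y1,s,name):
    f=cv2.resize(c["frame"][y0:y1,x0:x1],None,fx=s,fy=s,interpolation=cv2.INTER_CUBIC)
    cv2.imwrite(name,cv2.cvtColor(f,cv2.COLOR_RGB2BGR))
E
python3 - <<'E'
from h import *
c=cap("top",4); crop(c,120,140,310,215,4,"pics/t1.png")
h=cv2.cvtColor(c["frame"],cv2.COLOR_RGB2HSV)
m=cv2.inRange(h,(5,170,120),(22,255,255)); m[:, :225]=0; m[:,310:]=0; m[:170]=0;m[205:]=0
p=np.argwhere(m)[:,::-1].astype(np.float32); print(len(p),cv2.minAreaRect(p))
d=cap("scene",4); crop(d,210,120,340,220,6,"pics/s1.png")
E
```

```text
643 ((270.7882385253906, 186.95294189453125), (49.24321746826172, 16.703645706176758), 12.528807640075684)
```

View pics/t1.png

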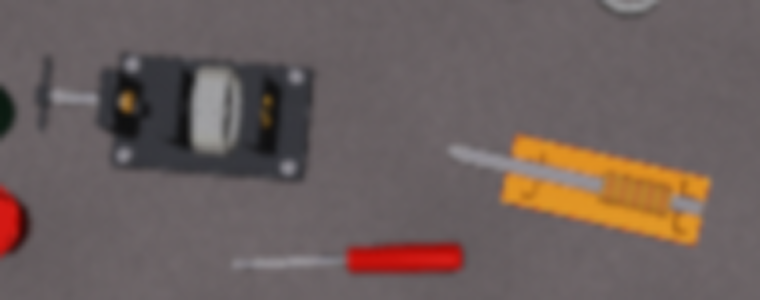

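View pics/s1.png

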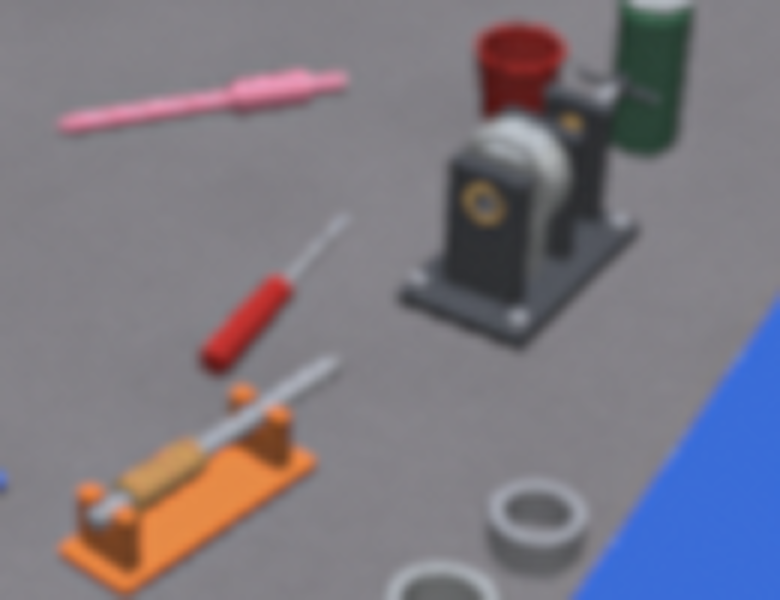

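```bash
python3 - <<'E'
from h import *
c=cap("top",8);d=cap("scene",8)
up=lambda x,y,s,x0,y0:np.array([(x+.5)/s-.5+x0,(y+.5)/s-.5+y0])
g=cv2.cvtColor(c["frame"],cv2.COLOR_RGB2GRAY).astype(float)
P=[]
for q in((132,64),(297,76),(289,167),(124,155)):
    u=up(*q,4,120,140); x,y=np.round(u).astype(int)
    w=g[y-3:y+4,x-3:x+4]; w=np.clip(w-np.percentile(w,70),0,None)
    Y,X=np.mgrid[y-3:y+4,x-3:x+4]; uv=[(w*X).sum()/w.sum(),(w*Y).sum()/w.sum()]
    P.append(onz(c,uv,.017)); print("screw",np.round(uv,2),P[-1].round(4))
P=np.array(P); ctr=P.mean(0); ax=(P[0]-P[1]+P[3]-P[2]);ax[2]=0;ax/=np.linalg.norm(ax)
print("fix ctr",ctr.round(4),"yaw",np.degrees(np.arctan2(ax[1],ax[0])), np.linalg.norm(P[0]-P[1]),np.linalg.norm(P[1]-P[2]))
near=ctr-.06*ax; near[2]=.09; print("near pred",near.round(4),"scene px",proj(d,near))
# brass bore in scene
h=cv2.cvtColor(d["frame"],cv2.COLOR_RGB2HSV); f=d["frame"].astype(float)
w=np.clip(f[146:162,283:299,0]-f[146:162,283:299,2]-12,0,None);Y,X=np.mgrid[146:162,283:299]
uv=[(w*X).sum()/w.sum(),(w*Y).sum()/w.sum()];print("near bore px",np.round(uv,2),onz(d,uv,.09).round(4), (w>10).sum())
# mandrel: crop points along axis, top, fit; tip and tail
for n,cc,a,b,t in(("top",c,(452,151,4,120,140),(703,207,4,120,140),0),("scene",d,(336,361,6,210,120),(97,517,6,210,120),0)):
    A=onz(cc,up(*a),.045);B=onz(cc,up(*b),.045)
    print(n,A.round(4),B.round(4),np.linalg.norm(A-B),"yaw",np.degrees(np.arctan2(*(A-B)[[1,0]])))
m=cv2.inRange(cv2.cvtColor(c["frame"],cv2.COLOR_RGB2HSV),(5,150,110),(22,255,255)); m[:,:225]=0;m[:,310:]=0;m[:170]=0;m[206:]=0
R=cv2.minAreaRect(np.argwhere(m)[:,::-1].astype(np.float32)); bx=np.array([onz(c,q,.005) for q in cv2.boxPoints(R)]);print("rack box ctr",bx.mean(0).round(4))
e=[bx[1]-bx[0],bx[2]-bx[1]];e=max(e,key=np.linalg.norm);print(e,np.degrees(np.arctan2(e[1],e[0])))
E
```

```text
screw [152.61 155.44] [0.6112 0.2459 0.017 ]
screw [193.49 158.5 ] [0.5975 0.1021 0.017 ]
screw [191.56 181.45] [0.5168 0.1097 0.017 ]
screw [150.43 178.34] [0.5305 0.2539 0.017 ]
fix ctr [0.564  0.1779 0.017 ] yaw 84.57253871237556 0.14435918200171755 0.08108584355241744
near pred [0.5583 0.1182 0.09  ] scene px [290.48011339 153.81170645]
near bore px [289.76 153.33] [0.5543 0.1199 0.09  ] 30
top [ 0.5258 -0.0359  0.045 ] [ 0.4735 -0.2504  0.045 ] 0.22084346472060082 yaw 76.28870934117991
scene [ 0.5248 -0.033   0.045 ] [ 0.4711 -0.2436  0.045 ] 0.21738201287993633 yaw 75.71917391020686
rack box ctr [ 0.4928 -0.1675  0.005 ]
[-0.0424437  -0.16986392  0.        ] -104.02917212043349
```

```bash
R='{"rot":[[0,0,-4.3],[0,0,-4.3],[0,0,-4.3],[0,0,-4.3],[0,0,-4.3],[0,0,-4.3],[0,0,-4.3],[0,0,-4.3],[0,0,-4.3],[0,0,-4.3]],"delta_pos":[[15,-38.5,0],[15,-38.5,0],[15,-38.5,0],[15,-38.5,0],[15,-38.5,0],[15,-38.5,0],[15,-38.5,0],[15,-38.5,0],[15,-38.5,0],[15,-38.5,0]],"grip":[100,100,100,100,100,100,100,100,100,100]}' ; unset R
python3 -m jog '{"rot":[[0,0,-4.3],[0,0,-4.3],[0,0,-4.3],[0,0,-4.3],[0,0,-4.3],[0,0,-4.3],[0,0,-4.3],[0,0,-4.3],[0,0,-4.3],[0,0,-4.3]],"delta_pos":[[15,-38.5,0],[15,-38.5,0],[15,-38.5,0],[15,-38.5,0],[15,-38.5,0],[15,-38.5,0],[15,-38.5,0],[15,-38.5,0],[15,-38.5,0],[15,-38.5,0]],"grip":[100,100,100,100,100,100,100,100,100,100]}'
python3 -m jog '{"rot":[[0,0,-4.3],[0,0,-4.3],[0,0,-4.3],[0,0,-4.3],[0,0,-4.3],[0,0,-4.3],[0,0,-4.3],[0,0,-4.3],[0,0,-4.3],[0,0,-4.3]],"delta_pos":[[15,-38.5,0],[15,-38.5,0],[15,-38.5,0],[15,-38.5,0],[15,-38.5,0],[15,-38.5,0],[15,-38.5,0],[15,-38.5,0],[15,-38.5,0],[15,-38.5,0]],"grip":[100,100,100,100,100,100,100,100,100,100]}'
```

```text
time_s: 2.13
tcp_pos: [0.3413, 0.2081, 0.248]
ee_rot: [[0.485, -0.874, 0.001], [-0.874, -0.485, 0.001], [-0.0, -0.001, -1.0]]
wrist_force: [0.3, 0.8, 0.3]
gripper_width: 1.0
time_s: 2.97
tcp_pos: [0.4915, -0.1772, 0.2478]
ee_rot: [[-0.243, -0.97, 0.001], [-0.97, 0.243, -0.0], [-0.0, -0.001, -1.0]]
wrist_force: [1.5, 0.4, 0.8]
gripper_width: 0.998
```

```bash

python3 -m jog '{"rot":[[0,0,0],[0,0,0],[0,0,0],[0,0,0],[0,0,0],[0,0,0],[0,0,0],[0,0,0]],"delta_pos":[[0,0,-30],[0,0,-30],[0,0,-30],[0,0,-30],[0,0,-30],[0,0,-25],[0,0,-20],[0,0,0]],"grip":[100,100,100,100,100,100,100,100]}'
python3 - <<'E'
from h import *
c=cap("top");d=cap("scene")
a=cv2.resize(c["frame"][145:225,215:315],None,fx=4,fy=4,interpolation=2);b=cv2.resize(d["frame"][165:245,195:295],None,fx=4,fy=4,interpolation=2)
cv2.imwrite("pics/g1.png",cv2.cvtColor(np.hstack([a,b]),cv2.COLOR_RGB2BGR))
E
```

```text
time_s: 3.63
tcp_pos: [0.4882, -0.1747, 0.0487]
ee_rot: [[-0.24, -0.971, -0.009], [-0.971, 0.24, 0.001], [0.001, 0.009, -1.0]]
wrist_force: [-0.9, 0.4, 0.1]
gripper_width: 1.001
```

View pics/g1.png

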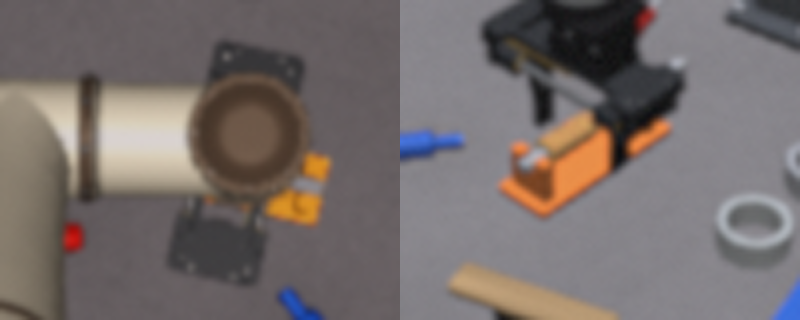

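```bash
python3 - <<'E'
from h import *
d=cap("scene"); a=np.array([.2436,.9699,0])
f=lambda p:(((proj(d,p)-[195,165])+.5)*4-.5+[400,0]).round(0)
o=np.array([.4865,-.192,.045])
for x in(-.058,-.03,.03,.165):print(x,f(o+a*x))
s=r.sense();t=s["tcp_pos"];y=s["ee_rot"][:,1];print(t)
for k in(-.044,.044,-.058,.058):print("finger",k,f(t+y*k-[0,0,.02]),f(t+y*k+[0,0,.02]))
E
```

```text
-0.058 [523. 168.]
-0.03 [545. 153.]
0.03 [590. 124.]
0.165 [686.  61.]
[ 0.49212431 -0.17508834  0.05355791]
finger -0.044 [617. 161.] [617. 127.]
finger 0.044 [549. 119.] [548.  86.]
finger -0.058 [628. 167.] [628. 134.]
finger 0.058 [538. 113.] [537.  80.]
```

```bash

python3 -m jog '{"rot":[[0,0,0],[0,0,0],[0,0,0],[0,0,0],[0,0,0],[0,0,0],[0,0,0],[0,0,0],[0,0,0],[0,0,0]],"delta_pos":[[0,0,-2],[0,0,0],[0,0,0],[0,0,0],[0,0,0],[0,0,0],[0,0,0],[0,0,0],[0,0,0],[0,0,0]],"grip":[60,35,20,20,20,20,20,20,20,20]}'
python3 -m jog '{"rot":[[0,0,0],[0,0,0],[0,0,0],[0,0,0]],"delta_pos":[[0,0,0],[0,0,0],[0,0,0],[0,0,0]],"grip":[10,10,10,10]}'
```

```text
time_s: 4.62
tcp_pos: [0.4911, -0.175, 0.0505]
ee_rot: [[-0.239, -0.971, -0.0], [-0.971, 0.239, -0.0], [0.0, 0.0, -1.0]]
wrist_force: [0.0, 0.4, -0.8]
gripper_width: 0.322
time_s: 4.95
tcp_pos: [0.491, -0.175, 0.0505]
ee_rot: [[-0.239, -0.971, -0.0], [-0.971, 0.239, 0.0], [0.0, 0.0, -1.0]]
wrist_force: [-0.2, -0.2, -0.4]
gripper_width: 0.29
```

```bash

python3 -m jog '{"rot":[[0,0,0],[0,0,0],[0,0,0],[0,0,0],[0,0,0],[0,0,0],[0,0,0],[0,0,0]],"delta_pos":[[0,0,3],[0,0,6],[0,0,9],[0,0,9],[0,0,9],[0,0,7],[0,0,2],[0,0,0]],"grip":[10,10,10,10,10,10,10,10]}'
python3 -m jog '{"rot":[[0,0,1],[0,0,1],[0,0,1],[0,0,1],[0,0,1],[0,0,1],[0,0,1],[0,0,1],[0,0,0.7],[0,0,0]],"delta_pos":[[3,6,0],[5,12,0],[7,18,0],[8,20,0],[8,20,0],[7,18,0],[5,13,0],[3,8,0],[2,5,0],[1,2,0]],"grip":[10,10,10,10,10,10,10,10,10,10]}'
python3 - <<'E'
from h import *
c=cap("top",4);d=cap("scene",4)
a=cv2.resize(c["frame"][145:225,145:245],None,fx=4,fy=4,interpolation=2);b=cv2.resize(d["frame"][125:205,235:335],None,fx=4,fy=4,interpolation=2)
cv2.imwrite("pics/g2.png",cv2.cvtColor(np.hstack([a,b]),cv2.COLOR_RGB2BGR));s=r.sense();print(s["tcp_pos"],s["moment"],s["wrist_force"])
np.savez("v2.npz",t=c["frame"],s=d["frame"])
E
```

```text
time_s: 5.62
tcp_pos: [0.4916, -0.175, 0.0967]
ee_rot: [[-0.239, -0.971, 0.002], [-0.971, 0.239, -0.0], [-0.0, -0.002, -1.0]]
wrist_force: [-0.0, 0.3, -2.1]
gripper_width: 0.287
time_s: 6.45
tcp_pos: [0.5402, -0.0522, 0.0953]
ee_rot: [[-0.087, -0.996, -0.001], [-0.996, 0.087, -0.0], [0.0, 0.001, -1.0]]
wrist_force: [-0.2, -0.3, -2.3]
gripper_width: 0.287
[ 0.53988679 -0.05351478  0.09559912] [ 0.05789558 -0.06326609 -0.01373194] [-0.30288563 -0.70662526 -2.01837128]
```

View pics/g2.png

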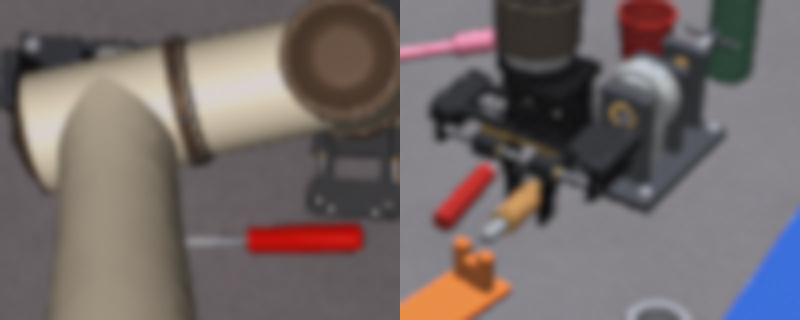

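```bash
python3 - <<'E'
from h import *
d=cap("scene"); z=np.load("v2.npz")["s"]
s=r.sense(); t=s["tcp_pos"]; a=-s["ee_rot"][:,0]
cp=z[165:195,248:278]; cv2.imwrite("pics/g3.png",cv2.cvtColor(cv2.resize(cp,None,fx=18,fy=18,interpolation=2),cv2.COLOR_RGB2BGR))
f=lambda p:((proj(d,p)-[248,165]+.5)*18-.5).round(0)
for th in(0,4):
    q=np.radians(th); ax=a*np.cos(q)-np.array([0,0,np.sin(q)]); g=t-[0,0,.0055]; o=g-.017*ax
    n=np.cross(ax,[0,0,1]);u=np.cross(n,ax)
    print(th,"tail",f(o-.058*ax),"tail top/bot at -58,-30",[f(o-x*ax+k*.007*u).tolist() for x in(.058,.03) for k in(1,-1)],"grip back top/bot",[f(o-.03*ax+k*.013*u).tolist() for k in(1,-1)])
E
```

```text
0 tail [154. 355.] tail top/bot at -58,-30 [[155.0, 328.0], [154.0, 382.0], [230.0, 260.0], [228.0, 314.0]] grip back top/bot [[230.0, 237.0], [227.0, 337.0]]
4 tail [155. 334.] tail top/bot at -58,-30 [[157.0, 306.0], [153.0, 362.0], [232.0, 246.0], [227.0, 302.0]] grip back top/bot [[233.0, 222.0], [226.0, 326.0]]
```

View pics/g3.png

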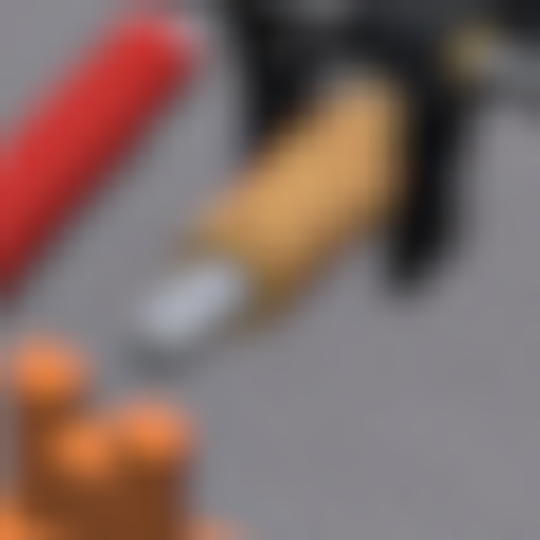

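```bash

python3 -m jog '{"rot":[[0,0,0],[0,0,0],[0,0,0],[0,0,0],[0,0,0],[0,0,0],[0,0,0],[0,0,0]],"delta_pos":[[2,0,0],[0.3,3,0],[0.4,4,0],[0.4,4,0],[0.4,4,0],[0.3,3,0],[0.2,2,0],[0,0,0]],"grip":[10,10,10,10,10,10,10,10]}'
python3 -m jog '{"rot":[[0,0,0],[0,0,0],[0,0,0],[0,0,0],[0,0,0],[0,0,0],[0,0,0]],"delta_pos":[[0.1,1,0],[0.1,1,0],[0.1,1,0],[0.1,1,0],[0.1,1,0],[0.1,1,0],[0,0,0]],"grip":[10,10,10,10,10,10,10]}'
```

```text
time_s: 7.57
tcp_pos: [0.5442, -0.0324, 0.0956]
ee_rot: [[-0.088, -0.996, 0.0], [-0.996, 0.088, 0.0], [-0.0, -0.0, -1.0]]
wrist_force: [1.0, 0.2, -1.2]
gripper_width: 0.288
time_s: 8.15
tcp_pos: [0.5448, -0.0268, 0.0956]
ee_rot: [[-0.089, -0.996, 0.0], [-0.996, 0.089, 0.0], [-0.0, -0.0, -1.0]]
wrist_force: [0.3, 0.5, -1.6]
gripper_width: 0.29
```

```bash

python3 -m jog '{"rot":[[0,0,0],[0,0,0],[0,0,0],[0,0,0]],"delta_pos":[[0.1,1,0],[0.1,1,0],[0.1,1,0],[0,0,0]],"grip":[10,10,10,10]}'
python3 -m jog '{"rot":[[0,0,0],[0,0,0],[0,0,0],[0,0,0]],"delta_pos":[[0.1,1,0],[0.1,1,0],[0.1,1,0],[0,0,0]],"grip":[10,10,10,10]}'
```

```text
time_s: 8.48
tcp_pos: [0.5451, -0.0238, 0.0956]
ee_rot: [[-0.089, -0.996, 0.0], [-0.996, 0.089, 0.0], [-0.0, -0.0, -1.0]]
wrist_force: [-0.2, 0.4, -2.0]
gripper_width: 0.29
time_s: 8.82
tcp_pos: [0.5454, -0.0208, 0.0956]
ee_rot: [[-0.089, -0.996, 0.0], [-0.996, 0.089, 0.0], [-0.0, -0.0, -1.0]]
wrist_force: [-0.8, -0.4, -2.2]
gripper_width: 0.291
```

```bash

python3 -m jog '{"rot":[[0,0,0],[0,0,0],[0,0,0],[0,0,0]],"delta_pos":[[0.1,1,0],[0.1,1,0],[0.1,1,0],[0,0,0]],"grip":[10,10,10,10]}'
```

```text
time_s: 9.15
tcp_pos: [0.5456, -0.0178, 0.0956]
ee_rot: [[-0.089, -0.996, 0.0], [-0.996, 0.089, 0.0], [-0.0, -0.0, -1.0]]
wrist_force: [0.4, 0.5, -2.0]
gripper_width: 0.289
```

```bash

python3 -m jog '{"rot":[[0,0,0],[0,0,0],[0,0,0],[0,0,0]],"delta_pos":[[0.1,1,0],[0.1,1,0],[0.1,1,0],[0,0,0]],"grip":[10,10,10,10]}'
python3 - <<'E'
from h import *
d=cap("scene",4)
crop(d,255,125,325,185,10,"pics/g4.png")
E
```

```text
time_s: 9.48
tcp_pos: [0.5459, -0.0148, 0.0956]
ee_rot: [[-0.089, -0.996, 0.0], [-0.996, 0.089, 0.0], [-0.0, -0.0, -1.0]]
wrist_force: [0.3, -0.9, -1.1]
gripper_width: 0.291
```

View pics/g4.png

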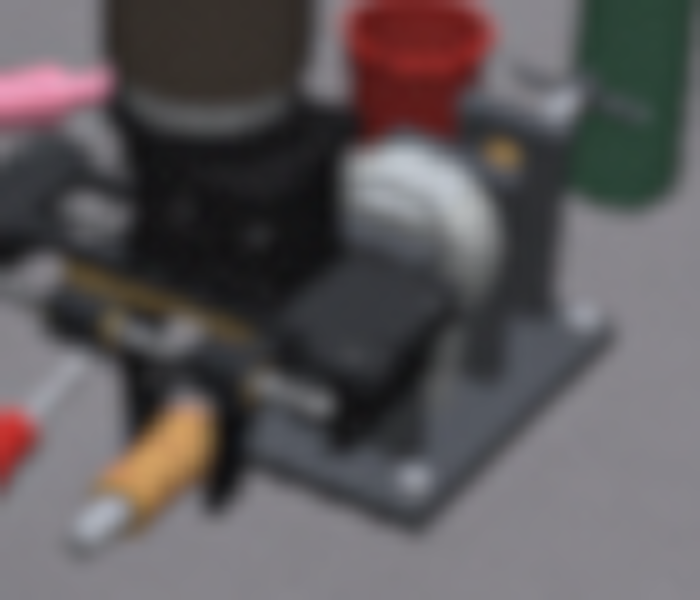

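```bash

python3 -m jog '{"rot":[[0,0,0],[0,0,0],[0,0,0],[0,0,0]],"delta_pos":[[0.1,1,0],[0.1,1,0],[0.1,1,0],[0,0,0]],"grip":[10,10,10,10]}'
```

```text
time_s: 10.02
tcp_pos: [0.5462, -0.0118, 0.0956]
ee_rot: [[-0.089, -0.996, 0.0], [-0.996, 0.089, 0.0], [-0.0, -0.0, -1.0]]
wrist_force: [-0.2, -0.5, -2.4]
gripper_width: 0.288
```

```bash

python3 -m jog '{"rot":[[0,0,0],[0,0,0],[0,0,0],[0,0,0]],"delta_pos":[[0.1,1,0],[0.1,1,0],[0.1,1,0],[0,0,0]],"grip":[10,10,10,10]}'; python3 -c "
from station import r;s=r.sense();print(s['wrist_force'],s['moment'])"
```

```text
time_s: 10.35
tcp_pos: [0.5465, -0.0088, 0.0955]
ee_rot: [[-0.089, -0.996, 0.0], [-0.996, 0.089, 0.0], [-0.0, -0.0, -1.0]]
wrist_force: [-0.8, -1.0, -1.7]
gripper_width: 0.288
[-0.79620138 -1.04348855 -1.74957439] [ 0.1009617  -0.00395544  0.02481984]
```

```bash

python3 -m jog '{"rot":[[0,0,0],[0,0,0],[0,0,0],[0,0,0],[0,0,0]],"delta_pos":[[0.1,1,0],[0.1,1,0],[0.1,1,0],[0.1,1,0],[0,0,0]],"grip":[10,10,10,10,10]}'
```

```text
time_s: 10.77
tcp_pos: [0.5469, -0.0047, 0.0956]
ee_rot: [[-0.089, -0.996, 0.0], [-0.996, 0.089, 0.0], [-0.0, -0.0, -1.0]]
wrist_force: [0.1, 0.1, -1.7]
gripper_width: 0.29
```

```bash

python3 -m jog '{"rot":[[0,0,0],[0,0,0],[0,0,0],[0,0,0],[0,0,0]],"delta_pos":[[0.1,1,0],[0.1,1,0],[0.1,1,0],[0.1,1,0],[0,0,0]],"grip":[10,10,10,10,10]}'; python3 -c "
from station import r;s=r.sense();print(s['wrist_force'],s['moment'])"
```

```text
time_s: 11.18
tcp_pos: [0.5473, -0.0008, 0.0955]
ee_rot: [[-0.089, -0.996, 0.0], [-0.996, 0.089, 0.0], [-0.0, -0.0, -1.0]]
wrist_force: [-0.7, 0.5, -1.9]
gripper_width: 0.286
[-0.69661374  0.47297676 -1.86562107] [0.18166482 0.03339881 0.03833002]
```

```bash

python3 -m jog '{"rot":[[0,0,0],[0,0,0],[0,0,0],[0,0,0],[0,0,0]],"delta_pos":[[0.1,1,0],[0.1,1,0],[0.1,1,0],[0.1,1,0],[0,0,0]],"grip":[10,10,10,10,10]}'; python3 -c "
from station import r;s=r.sense();print(s['wrist_force'],s['moment'])"
```

```text
time_s: 11.6
tcp_pos: [0.5478, 0.0032, 0.0956]
ee_rot: [[-0.089, -0.996, 0.0], [-0.996, 0.089, 0.0], [-0.0, -0.0, -1.0]]
wrist_force: [0.3, 1.2, -2.1]
gripper_width: 0.289
[ 0.31459272  1.21015871 -2.08699455] [0.16142014 0.09654667 0.02593088]
```

```bash

python3 -m jog '{"rot":[[0,0,0],[0,0,0],[0,0,0],[0,0,0],[0,0,0]],"delta_pos":[[0.1,1,0],[0.1,1,0],[0.1,1,0],[0.1,1,0],[0,0,0]],"grip":[10,10,10,10,10]}'; python3 -c "
from station import r;s=r.sense();print(s['wrist_force'],s['moment'])"
```

```text
time_s: 12.02
tcp_pos: [0.5481, 0.0072, 0.0955]
ee_rot: [[-0.089, -0.996, 0.0], [-0.996, 0.089, 0.0], [-0.0, -0.0, -1.0]]
wrist_force: [-1.0, 0.2, -1.6]
gripper_width: 0.295
[-1.02532848  0.20833344 -1.62917617] [0.13976854 0.08411515 0.06803756]
```

```bash

python3 -m jog '{"rot":[[0,0,0],[0,0,0],[0,0,0],[0,0,0],[0,0,0]],"delta_pos":[[0.1,1,0],[0.1,1,0],[0.1,1,0],[0.1,1,0],[0,0,0]],"grip":[10,10,10,10,10]}'; python3 -c "
from station import r;s=r.sense();print(s['wrist_force'],s['moment'])"
```

```text
time_s: 12.43
tcp_pos: [0.5485, 0.0112, 0.0955]
ee_rot: [[-0.089, -0.996, 0.0], [-0.996, 0.089, 0.0], [-0.0, -0.0, -1.0]]
wrist_force: [-0.1, 0.5, -2.3]
gripper_width: 0.29
[-0.14992731  0.46587483 -2.31611153] [0.15295608 0.11307539 0.11568117]
```

```bash

python3 -m jog '{"rot":[[0,0,0],[0,0,0],[0,0,0],[0,0,0],[0,0,0]],"delta_pos":[[0.1,1,0],[0.1,1,0],[0.1,1,0],[0.1,1,0],[0,0,0]],"grip":[10,10,10,10,10]}'; python3 -c "
from station import r;s=r.sense();print(s['wrist_force'],s['moment'])"
```

```text
time_s: 12.85
tcp_pos: [0.5488, 0.0152, 0.0955]
ee_rot: [[-0.089, -0.996, -0.0], [-0.996, 0.089, -0.0], [0.0, 0.0, -1.0]]
wrist_force: [-0.9, -0.2, -2.2]
gripper_width: 0.291
[-0.92094722 -0.18319509 -2.20208185] [0.01931357 0.15843076 0.07609039]
```

```bash

python3 -m jog '{"rot":[[0,0,0],[0,0,0],[0,0,0],[0,0,0],[0,0,0]],"delta_pos":[[-0.1,1,0],[-0.1,1,0],[0,1,0],[0,1,0],[0,0,0]],"grip":[10,10,10,10,10]}'; python3 -c "
from station import r;s=r.sense();print(s['wrist_force'],s['moment'])"
```

```text
time_s: 13.27
tcp_pos: [0.5487, 0.0193, 0.0955]
ee_rot: [[-0.089, -0.996, -0.0], [-0.996, 0.089, 0.0], [-0.0, 0.0, -1.0]]
wrist_force: [-1.2, -0.1, -1.4]
gripper_width: 0.287
[-1.20851139 -0.07157693 -1.42757202] [0.02829595 0.24691716 0.14895374]
```

```bash

python3 -m jog '{"rot":[[0,0,0],[0,0,0],[0,0,0],[0,0,0],[0,0,0]],"delta_pos":[[0.1,1,0],[0.1,1,0],[0.1,1,0],[0.1,1,0],[0,0,0]],"grip":[10,10,10,10,10]}'; python3 -c "
from station import r;s=r.sense();print(s['wrist_force'],s['moment'])"
```

```text
time_s: 13.68
tcp_pos: [0.5491, 0.0233, 0.0955]
ee_rot: [[-0.089, -0.996, -0.0], [-0.996, 0.089, 0.0], [-0.0, 0.0, -1.0]]
wrist_force: [-1.1, -0.8, -1.4]
gripper_width: 0.29
[-1.13376333 -0.80723105 -1.41270824] [0.02022126 0.36521166 0.11226576]
```

```bash

python3 -m jog '{"rot":[[0,0,0],[0,0,0],[0,0,0],[0,0,0],[0,0,0]],"delta_pos":[[-0.5,0,0],[-0.2,1,0],[0.1,1,0],[0.1,1,0],[0,0,0]],"grip":[10,10,10,10,10]}'; python3 -c "
from station import r;s=r.sense();print(s['wrist_force'],s['moment'])"
```

```text
time_s: 14.1
tcp_pos: [0.5488, 0.0263, 0.0956]
ee_rot: [[-0.089, -0.996, 0.001], [-0.996, 0.089, 0.0], [-0.0, -0.0, -1.0]]
wrist_force: [-0.1, 0.1, -1.3]
gripper_width: 0.288
[-0.12586706  0.13735071 -1.33654586] [0.10478557 0.07465301 0.07502054]
```

```bash

python3 -m jog '{"rot":[[0,0,0],[0,0,0],[0,0,0],[0,0,0],[0,0,0]],"delta_pos":[[0.1,1,0],[0.1,1,0],[0.1,1,0],[0.1,1,0],[0,0,0]],"grip":[10,10,10,10,10]}'; python3 -c "
from station import r;s=r.sense();print(s['wrist_force'],s['moment'])"
```

```text
time_s: 14.52
tcp_pos: [0.5491, 0.0303, 0.0956]
ee_rot: [[-0.089, -0.996, 0.0], [-0.996, 0.089, 0.0], [-0.0, -0.0, -1.0]]
wrist_force: [-0.3, 0.2, -0.3]
gripper_width: 0.289
[-0.28176226  0.19296466 -0.32245166] [0.13415712 0.05160961 0.02741816]
```

```bash

python3 -m jog '{"rot":[[0,0,0],[0,0,0],[0,0,0],[0,0,0],[0,0,0]],"delta_pos":[[0.1,1,0.2],[0.1,1,0.1],[0.1,1,0],[0.1,1,0],[0,0,0]],"grip":[10,10,10,10,10]}'; python3 -c "
from station import r;s=r.sense();print(s['wrist_force'],s['moment'])"
```

```text
time_s: 14.93
tcp_pos: [0.5495, 0.0343, 0.0958]
ee_rot: [[-0.089, -0.996, 0.0], [-0.996, 0.089, 0.0], [-0.0, -0.0, -1.0]]
wrist_force: [-0.9, 0.5, -1.6]
gripper_width: 0.289
[-0.93763015  0.45463668 -1.60855156] [0.11686794 0.05343062 0.05506563]
```

```bash

python3 -m jog '{"rot":[[0,0,0],[0,0,0],[0,0,0],[0,0,0],[0,0,0]],"delta_pos":[[0.1,1,0],[0.1,1,0],[0.1,1,0],[0.1,1,0],[0,0,0]],"grip":[10,10,10,10,10]}'; python3 -c "
from station import r;s=r.sense();print(s['wrist_force'],s['moment'])"
```

```text
time_s: 15.35
tcp_pos: [0.5498, 0.0382, 0.0958]
ee_rot: [[-0.089, -0.996, 0.0], [-0.996, 0.089, 0.0], [-0.0, -0.0, -1.0]]
wrist_force: [-1.4, 0.1, -2.2]
gripper_width: 0.291
[-1.37485372  0.12326811 -2.20046406] [0.15510238 0.0992418  0.03382792]
```

```bash

python3 -m jog '{"rot":[[0,0,0],[0,0,0],[0,0,0],[0,0,0],[0,0,0]],"delta_pos":[[0.1,1,0],[0.1,1,0],[0.1,1,0],[0.1,1,0],[0,0,0]],"grip":[10,10,10,10,10]}'; python3 -c "
from station import r;s=r.sense();print(s['wrist_force'],s['moment'])"
```

```text
time_s: 15.77
tcp_pos: [0.5502, 0.0422, 0.0958]
ee_rot: [[-0.089, -0.996, 0.0], [-0.996, 0.089, 0.0], [-0.0, -0.0, -1.0]]
wrist_force: [-0.6, 0.7, -1.9]
gripper_width: 0.294
[-0.62837412  0.6565201  -1.8619624 ] [0.07584915 0.10135949 0.06373839]
```

```bash

python3 -m jog '{"rot":[[0,0,0],[0,0,0],[0,0,0],[0,0,0],[0,0,0]],"delta_pos":[[0,1,0],[0,1,0],[0.1,1,0],[0,1,0],[0,0,0]],"grip":[10,10,10,10,10]}'; python3 -c "
from station import r;s=r.sense();print(s['wrist_force'],s['moment'])"
```

```text
time_s: 16.18
tcp_pos: [0.5504, 0.0463, 0.0959]
ee_rot: [[-0.089, -0.996, 0.0], [-0.996, 0.089, 0.0], [-0.0, -0.0, -1.0]]
wrist_force: [-0.1, -0.3, -1.3]
gripper_width: 0.291
[-0.09244389 -0.34419902 -1.30213648] [0.13892887 0.09446796 0.02247865]
```

```bash

python3 -m jog '{"rot":[[0,0,0],[0,0,0],[0,0,0],[0,0,0],[0,0,0]],"delta_pos":[[0.1,1,0],[0.1,1,0],[0.1,1,0],[0.1,1,0],[0,0,0]],"grip":[10,10,10,10,10]}'; python3 -c "
from station import r;s=r.sense();print(s['wrist_force'],s['moment'])"
```

```text
time_s: 16.6
tcp_pos: [0.5508, 0.0503, 0.0958]
ee_rot: [[-0.089, -0.996, 0.0], [-0.996, 0.089, 0.0], [-0.0, -0.0, -1.0]]
wrist_force: [-0.3, 1.0, -1.6]
gripper_width: 0.289
[-0.26066843  0.97821953 -1.6292389 ] [0.12209652 0.04111088 0.05754934]
```

```bash

python3 -m jog '{"rot":[[0,0,0],[0,0,0],[0,0,0],[0,0,0],[0,0,0]],"delta_pos":[[0.1,1,0],[0,1,0],[0.1,1,0],[0.1,1,0],[0,0,0]],"grip":[10,10,10,10,10]}'; python3 -c "
from station import r;s=r.sense();print(s['wrist_force'],s['moment'])"
```

```text
time_s: 17.02
tcp_pos: [0.5511, 0.0543, 0.0959]
ee_rot: [[-0.089, -0.996, 0.0], [-0.996, 0.089, 0.0], [-0.0, -0.0, -1.0]]
wrist_force: [-1.0, 0.7, -1.1]
gripper_width: 0.291
[-1.00018155  0.74369821 -1.07113084] [ 0.19824238 -0.03522532 -0.02732112]
```

```bash
cat > chk.py <<'E'
from station import r
import sys
s=r.sense();f=s['wrist_force'];print(s['tcp_pos'].round(4),f.round(1),s['moment'].round(2));sys.exit(abs(f[1])>3 or abs(f[0])>3)
E
python3 -m jog '{"rot":[[0,0,0],[0,0,0],[0,0,0]],"delta_pos":[[0.1,0.7,0],[0.1,0.7,0],[0,0,0]],"grip":[10,10,10]}' >/dev/null && python3 chk.py &&
python3 -m jog '{"rot":[[0,0,0],[0,0,0],[0,0,0]],"delta_pos":[[0,0.7,0],[0.1,0.7,0],[0,0,0]],"grip":[10,10,10]}' >/dev/null && python3 chk.py &&
python3 -m jog '{"rot":[[0,0,0],[0,0,0],[0,0,0]],"delta_pos":[[0.1,0.7,0],[0,0.7,0],[0,0,0]],"grip":[10,10,10]}' >/dev/null && python3 chk.py &&
python3 -m jog '{"rot":[[0,0,0],[0,0,0],[0,0,0]],"delta_pos":[[0,0.7,0],[0.1,0.7,0],[0,0,0]],"grip":[10,10,10]}' >/dev/null && python3 chk.py &&
python3 -m jog '{"rot":[[0,0,0],[0,0,0],[0,0,0]],"delta_pos":[[0.1,0.7,0],[0,0.7,0],[0,0,0]],"grip":[10,10,10]}' >/dev/null && python3 chk.py &&
python3 -m jog '{"rot":[[0,0,0],[0,0,0],[0,0,0]],"delta_pos":[[0,0.7,0],[0.1,0.7,0],[0,0,0]],"grip":[10,10,10]}' >/dev/null && python3 chk.py
```

```text
[0.5513 0.0556 0.0959] [-0.2  0.6 -0.6] [0.06 0.03 0.01]False
```

```bash
sed -i 's/sys.exit(\(.*\))$/sys.exit(int(\1))/' chk.py
python3 -m jog '{"rot":[[0,0,0],[0,0,0],[0,0,0]],"delta_pos":[[0,0.7,0],[0.1,0.7,0],[0,0,0]],"grip":[10,10,10]}' >/dev/null && python3 chk.py &&
python3 -m jog '{"rot":[[0,0,0],[0,0,0],[0,0,0]],"delta_pos":[[0.1,0.7,0],[0,0.7,0],[0,0,0]],"grip":[10,10,10]}' >/dev/null && python3 chk.py &&
python3 -m jog '{"rot":[[0,0,0],[0,0,0],[0,0,0]],"delta_pos":[[0,0.7,0],[0.1,0.7,0],[0,0,0]],"grip":[10,10,10]}' >/dev/null && python3 chk.py &&
python3 -m jog '{"rot":[[0,0,0],[0,0,0],[0,0,0]],"delta_pos":[[0.1,0.7,0],[0,0.7,0],[0,0,0]],"grip":[10,10,10]}' >/dev/null && python3 chk.py &&
python3 -m jog '{"rot":[[0,0,0],[0,0,0],[0,0,0]],"delta_pos":[[0,0.7,0],[0.1,0.7,0],[0,0,0]],"grip":[10,10,10]}' >/dev/null && python3 chk.py
```

```text
[0.5513 0.0569 0.0959] [ 0.6 -0.2 -1.6] [ 0.07 -0.02  0.01]
[0.5515 0.0584 0.0959] [-0.2  0.1 -2.2] [ 0.05 -0.05 -0.  ]
[0.5516 0.0598 0.0959] [ 0.2  0.6 -1.3] [ 0.05 -0.01 -0.01]
[0.5517 0.0612 0.0959] [ 0.4  0.4 -1.8] [ 0.02 -0.07 -0.04]
[0.5518 0.0626 0.0959] [-0.2 -0.4 -1.4] [ 0.06 -0.14 -0.02]
```

```bash
python3 -m jog '{"rot":[[0,0,0],[0,0,0],[0,0,0]],"delta_pos":[[0.1,0.7,0],[0.1,0.7,0],[0,0,0]],"grip":[10,10,10]}' >/dev/null && python3 chk.py &&
python3 -m jog '{"rot":[[0,0,0],[0,0,0],[0,0,0]],"delta_pos":[[0.1,0.7,0],[0.1,0.7,0],[0,0,0]],"grip":[10,10,10]}' >/dev/null && python3 chk.py &&
python3 -m jog '{"rot":[[0,0,0],[0,0,0],[0,0,0]],"delta_pos":[[0,0.7,0],[0.1,0.7,0],[0,0,0]],"grip":[10,10,10]}' >/dev/null && python3 chk.py &&
python3 -m jog '{"rot":[[0,0,0],[0,0,0],[0,0,0]],"delta_pos":[[0.1,0.7,0],[0,0.7,0],[0,0,0]],"grip":[10,10,10]}' >/dev/null && python3 chk.py &&
python3 -m jog '{"rot":[[0,0,0],[0,0,0],[0,0,0]],"delta_pos":[[0,0.7,0],[0.1,0.7,0],[0,0,0]],"grip":[10,10,10]}' >/dev/null && python3 chk.py
```

```text
[0.5519 0.064  0.0958] [ 0.4 -0.6 -1.7] [ 0.01 -0.07  0.  ]
[0.552  0.0653 0.0958] [-0.7 -0.1 -1.9] [ 0.09 -0.01 -0.05]
[0.5522 0.0667 0.0958] [-0.9  0.6 -1.7] [ 0.06 -0.02 -0.03]
[0.5523 0.0682 0.0959] [ 0.6 -1.2 -2.6] [ 0.05 -0.04 -0.02]
[0.5525 0.0696 0.0959] [ 0.2  0.1 -2.1] [-0.03 -0.06 -0.02]
```

```bash
python3 -m jog '{"rot":[[0,0,0],[0,0,0],[0,0,0]],"delta_pos":[[0.1,0.7,0],[0.1,0.7,0],[0,0,0]],"grip":[10,10,10]}' >/dev/null && python3 chk.py &&
python3 -m jog '{"rot":[[0,0,0],[0,0,0],[0,0,0]],"delta_pos":[[0.1,0.7,0],[0,0.7,0],[0,0,0]],"grip":[10,10,10]}' >/dev/null && python3 chk.py &&
python3 -m jog '{"rot":[[0,0,0],[0,0,0],[0,0,0]],"delta_pos":[[0,0.7,0],[0.1,0.7,0],[0,0,0]],"grip":[10,10,10]}' >/dev/null && python3 chk.py &&
python3 -m jog '{"rot":[[0,0,0],[0,0,0],[0,0,0]],"delta_pos":[[0.1,0.7,0],[0,0.7,0],[0,0,0]],"grip":[10,10,10]}' >/dev/null && python3 chk.py &&
python3 -m jog '{"rot":[[0,0,0],[0,0,0],[0,0,0]],"delta_pos":[[0,0.7,0],[0.1,0.7,0],[0,0,0]],"grip":[10,10,10]}' >/dev/null && python3 chk.py
```

```text
[0.5526 0.0709 0.0958] [-1.1 -0.1 -0.8] [-0.03  0.02 -0.01]
[0.5528 0.0724 0.0959] [ 0.1 -0.1 -2.9] [ 0.02 -0.04 -0.01]
[0.5528 0.0738 0.0958] [-0.7 -0.6 -1.8] [ 0.08 -0.03  0.01]
[0.553  0.0752 0.0958] [-0.   0.4 -2.1] [ 0.07 -0.03 -0.03]
[0.5531 0.0766 0.0959] [-0.3 -0.6 -1.9] [ 0.09 -0.15  0.01]
```

```bash
python3 -m jog '{"rot":[[0,0,0],[0,0,0],[0,0,0]],"delta_pos":[[0.1,0.7,0],[0.1,0.7,0],[0,0,0]],"grip":[10,10,10]}' >/dev/null && python3 chk.py &&
python3 -m jog '{"rot":[[0,0,0],[0,0,0],[0,0,0]],"delta_pos":[[0.1,0.7,0],[0.1,0.7,0],[0,0,0]],"grip":[10,10,10]}' >/dev/null && python3 chk.py &&
python3 -m jog '{"rot":[[0,0,0],[0,0,0],[0,0,0]],"delta_pos":[[0,0.7,0],[0.1,0.7,0],[0,0,0]],"grip":[10,10,10]}' >/dev/null && python3 chk.py &&
python3 -m jog '{"rot":[[0,0,0],[0,0,0],[0,0,0]],"delta_pos":[[0.1,0.7,0],[0,0.7,0],[0,0,0]],"grip":[10,10,10]}' >/dev/null && python3 chk.py &&
python3 -m jog '{"rot":[[0,0,0],[0,0,0],[0,0,0]],"delta_pos":[[0,0.7,0],[0.1,0.7,0],[0,0,0]],"grip":[10,10,10]}' >/dev/null && python3 chk.py
```

```text
[0.5532 0.0779 0.0958] [ 0.3  0.2 -1.5] [ 0.02 -0.08 -0.05]
[0.5533 0.0794 0.0958] [-0.4 -0.4 -1.1] [-0.03 -0.01  0.03]
[0.5535 0.0807 0.0958] [-0.5  1.  -1.5] [ 0.01 -0.   -0.  ]
[0.5536 0.0822 0.0958] [-0.1  0.9 -1.4] [-0.01 -0.07 -0.02]
[0.5536 0.0832 0.0958] [-0.4 -1.9 -1.5] [-0.44 -0.07 -0.04]
```

```bash
python3 -m jog '{"rot":[[0,0,0],[0,0,0]],"delta_pos":[[0,0.4,0],[0,0,0]],"grip":[10,10]}' >/dev/null && python3 chk.py ; python3 -m jog '{"rot":[[0,0,0]],"delta_pos":[[0,0,0]],"grip":[10]}' >/dev/null; python3 chk.py
```

```text
[0.5534 0.0833 0.0957] [ 0.9 -3.6 -0.7] [-1.03 -0.09 -0.01]
[0.5535 0.0833 0.0958] [ 0.5 -3.9 -2.2] [-1.13 -0.16 -0.04]
```

```bash
python3 -m jog '{"rot":[[0,0,0],[0,0,0],[0,0,0]],"delta_pos":[[0,0.3,0],[0,0.2,0],[0,0,0]],"grip":[10,10,10]}' >/dev/null; python3 chk.py ; python3 -m jog '{"rot":[[0,0,0]],"delta_pos":[[0,0,0]],"grip":[10]}' >/dev/null; python3 chk.py
```

```text
[0.5533 0.0834 0.0958] [ 0.1 -6.1 -0.8] [-1.67 -0.16 -0.06]
[0.5533 0.0834 0.0957] [-0.3 -6.5 -0.4] [-1.7  -0.18 -0.08]
```

```bash
python3 -m jog '{"rot":[[0,0,0],[0,0,0],[0,0,0]],"delta_pos":[[0,0.4,0],[0,0.3,0],[0,0,0]],"grip":[10,10,10]}' >/dev/null; python3 chk.py ; python3 -m jog '{"rot":[[0,0,0],[0,0,0],[0,0,0],[0,0,0]],"delta_pos":[[0,0,0],[0,0,0],[0,0,0],[0,0,0]],"grip":[10,10,10,10]}' >/dev/null; python3 chk.py;  python3 -m jog '{"rot":[[0,0,0],[0,0,0],[0,0,0],[0,0,0]],"delta_pos":[[0,0,0],[0,0,0],[0,0,0],[0,0,0]],"grip":[10,10,10,10]}' >/dev/null; python3 chk.py
```

```text
[0.5531 0.0834 0.0957] [ 0.6 -8.8 -0.7] [-2.3  -0.25 -0.11]
[0.5531 0.0835 0.0957] [ 1.8 -8.9 -1.5] [-2.29 -0.26 -0.06]
[0.5531 0.0835 0.0957] [ 1.  -9.1 -1.1] [-2.29 -0.28 -0.1 ]
```

```bash
python3 -m jog '{"rot":[[0,0,0],[0,0,0],[0,0,0],[0,0,0]],"delta_pos":[[0,-0.5,0],[0,-0.5,0],[0,-0.3,0],[0,0,0]],"grip":[10,10,10,10]}' >/dev/null; python3 chk.py
python3 -m jog '{"rot":[[0,0,0],[0,0,0],[0,0,0],[0,0,0],[0,0,0],[0,0,0],[0,0,0],[0,0,0],[0,0,0],[0,0,0]],"delta_pos":[[0,0,0],[0,0,0],[0,0,0],[0,0,0],[0,0,0],[0,0,0],[0,0,0],[0,0,0],[0,0,0],[0,0,0]],"grip":[32,38,45,55,65,75,85,95,95,95]}'
python3 -m jog '{"rot":[[0,0,0],[0,0,0],[0,0,0],[0,0,0],[0,0,0],[0,0,0],[0,0,0],[0,0,0]],"delta_pos":[[0,0,0],[0,0,10],[0,-2,20],[0,-2,30],[0,-3,30],[0,-3,30],[0,0,20],[0,0,0]],"grip":[95,95,95,95,95,95,95,95]}'
```

```text
[0.5535 0.0833 0.0958] [-0.4 -4.8 -1. ] [-1.44 -0.1  -0.1 ]
time_s: 24.93
tcp_pos: [0.5537, 0.0837, 0.0958]
ee_rot: [[-0.089, -0.996, 0.0], [-0.996, 0.089, 0.0], [-0.0, -0.0, -1.0]]
wrist_force: [0.2, 0.7, 0.1]
gripper_width: 0.889
time_s: 25.6
tcp_pos: [0.5563, 0.0741, 0.2424]
ee_rot: [[-0.088, -0.996, 0.011], [-0.996, 0.088, 0.003], [-0.004, -0.011, -1.0]]
wrist_force: [1.5, -0.3, 0.3]
gripper_width: 0.954
```

```bash
python3 -m jog '{"rot":[[0,0,0],[0,0,0],[0,0,0],[0,0,0],[0,0,0],[0,0,0],[0,0,0],[0,0,0],[0,0,0],[0,0,0]],"delta_pos":[[0,-20,10],[0,-35,15],[0,-35,15],[0,-35,15],[0,-35,15],[0,-35,0],[0,-35,0],[0,-20,0],[0,0,0],[0,0,0]],"grip":[95,95,95,95,95,95,95,95,95,95]}'
python3 - <<'E'
from h import *
c=cap("top",4);d=cap("scene",4)
a=cv2.resize(c["frame"][135:215,125:225],None,fx=4,fy=4,interpolation=2);b=cv2.resize(d["frame"][120:200,240:340],None,fx=4,fy=4,interpolation=2)
cv2.imwrite("pics/g5.png",cv2.cvtColor(np.hstack([a,b]),cv2.COLOR_RGB2BGR))
E
```

```text
time_s: 26.43
tcp_pos: [0.5532, -0.1772, 0.3056]
ee_rot: [[-0.091, -0.996, -0.001], [-0.996, 0.091, 0.0], [-0.0, 0.001, -1.0]]
wrist_force: [0.8, 0.0, 0.6]
gripper_width: 0.948
```

View pics/g5.png

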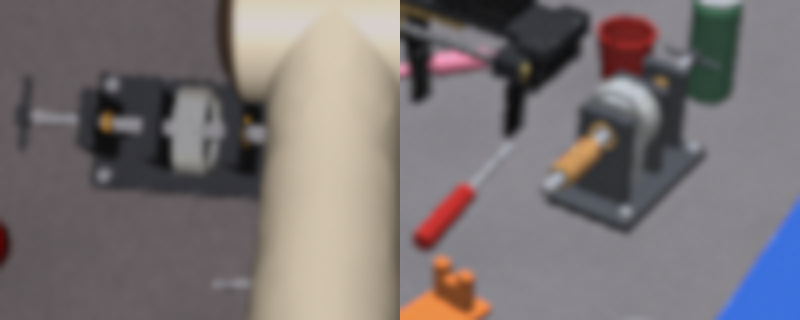

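The top view shows the shaft passing through both ears and the carrier, with its tip against the brass screw end (about pixel 112,122). The scene view shows the grip lying free behind the near ear, with the gripper well clear.

```bash
python3 -c "
from station import finish_job;print(finish_job())"
```

```text
the job is handed in; nothing more can be done
None
```

I took the mandrel from the rack and threaded it through the near ear, ring carrier and far ear until the tip met the stop screw. I pressed it there, let go, moved the gripper clear and handed the job in at about 27 s.

- **Pressing:** the wrist sensor showed about 9 N along the insertion direction for roughly 0.7 s, slightly under the 10 N asked but above the 5 N needed. The highest force read during insertion was about 9 N. Sideways forces stayed under about 2 N.
- **Contact point:** the tip met the screw at about 52 mm along the fixture by my estimate, good to about 4 mm. That is inside the screw's 29 to 53 mm range. It is also near the upper end of the allowed 26.5 to 55.5 mm.
- **Final pictures:** the mandrel lies through all three bores with its tip at the screw and the gripper off it. In the area shown, the other objects appear where they were.
- **Not verified:** I judged its final pose by eye and did not check that it was at rest. The robot arm hid the near ear in the top view. The fixture position from the two cameras differed by 2 to 4 mm, so I trimmed the insertion line by the force readings. I also released while the mandrel still carried about 5 N of push, less relief than I had planned.

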